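# Fit the belt pulley and bring its retaining ring to the groove

### The job

Put the orange belt pulley hub-up over the upright steel axle stub, all the way down on its shoulder, and let go of it. Then take the red-handled pliers out of their fork stand by the handles, squeeze the handles right home so that the brass spring ring on the tips is spread while it is still above the axle, and lower the ring over the axle until it is level with the groove. Finish still holding the pliers there, upright and squeezed, with the ring centred round the groove and not leaning on the axle or the pulley, and leave the other things on the bench where they are.

Things in the scene. Friction and masses are not known exactly. Their poses are not given: they have to be found in the camera images.
- pulley_centre (a point): Orange belt pulley (loose, 0.25 kg) lying flat, hub up; point on its axis, 22.5 mm above its underside. Rim disc 90 mm across, 12 mm thick, at the bottom; above it a round aluminium hub 44 mm across, from 12 to 45 mm above the underside: grip the upper part of the hub. Through hole 29 mm across. z = its axis, up.
- seat (a point): Fixed: point on the axle's centre line at the top of the shoulder collar (40 mm across) on which the pulley's underside rests, 25 mm above the bench. Collar and axle stand on a grey base plate 90 x 90 x 12 mm. The vertical axle stub is 25 mm across.
- axle_top (a point): Fixed: centre of the axle's top end, 96 mm above the bench; the last 6 mm taper to 16 mm across.
- groove (a point): Fixed: point on the axle's centre line at mid-height of the groove (dark band 6 mm high, 21 mm across), 79 mm above the bench, 17 mm below the axle's top. With the pulley seated, the hub's top is 9 mm below this point.
- pliers_grip (a point): Pliers (loose, 0.2 kg) hanging upright in a fork stand, red handles up, tips down. Point midway between the handles at the height to grip. Axes: z up, y from right to left handle (squeeze direction), x square to the flat, the ring on the -x side. Handles 16 mm wide along x, 8 mm thick, from 38 mm below to 16 mm above this point; relaxed 47 mm over their outer faces here (52 mm at the top).
- handle_left (a joint): angle of a handle of the pliers (rad): 0 relaxed, 0.17 squeezed to the stop, where the handles are parallel, 26 mm over their outer faces, and the ring is fully spread. The other handle and the ring move along, sprung. 5 N on each handle starts the squeeze, 11 N reaches the stop, 20 N or more is a safe grip. Squeezed, the handles rise 2 mm against the cross-bar, so in the stand they push the fingers up.
- crossbar (a point): Point of the pliers 66 mm below point pliers_grip: middle of the underside of their dark cross-bar, 92 mm long (along y), 20 mm wide, 6 mm high, which lies on the two arms of the stand's fork, 110 mm above the bench, between black stops 8 mm high. Lift the pliers straight up, at least 85 mm, to bring the ring out over the fork.
- ring_centre (a point): Point of the pliers at the centre of the spread brass ring's opening, mid-thickness: 138 mm below and 21 mm to the -x side of pliers_grip in the pliers' axes, whether spread or not. Ring level, 4 mm thick, 55 mm long, 32 mm wide (56 spread), hinged at its -x end; it stays on the tips. Relaxed opening 22 mm; spread it leaves 2.5 mm all round the axle. The jaws end 20 mm above it, thin pins below.
- battery_holder: yellow battery holder 75 x 50 mm, 23 mm high, origin at its underside; a bystander
- wash_bottle: white bottle with red cap, 56 mm across, 130 mm high, origin at its underside; a bystander
- slotted_weight: brass weight with a knob, 44 mm across, 47 mm high, origin at its underside; a bystander
- screwdriver: screwdriver lying on the bench, origin under its middle; a bystander
- beaker: glass beaker 60 mm across, 70 mm high, origin at its underside; a bystander
- bearing: steel bearing ring 42 mm across, 12 mm high, lying flat, origin at its underside; a bystander
Things that resemble listed ones, but are neither listed nor needed, are in the scene too. Of the things that look like the part that bears pliers_grip, the largest one is meant.

How it is judged (in metres and radians):
On the way, in this order (a step that is already met when the one before it is completed fails the run):
1. the pulley sits on the axle's shoulder, let go (horizontal distance between pulley_centre and seat below 0.004 m and z of pulley_centre in the frame of seat between 0.019 and 0.0255 m and angle between pulley_centre's own z axis and vertical below 0.06 rad and distance between the grasp point and pulley_centre above 0.06 m), for 0.2 s.
2. the held pliers have the ring spread above the axle's top (value of joint handle_left above 0.145 rad and z of ring_centre in the frame of groove above 0.018 m and horizontal distance between ring_centre and groove below 0.03 m), for 0.1 s.
At the end, for the whole second after the job is handed in: Pulley seated (4 mm sideways, 3.5 mm in height, 0.06 rad); ring centre within 4.5 mm of the axle line, 4 mm of groove height; handles past 0.145 rad, gripped over 4 N; pliers tilted under 0.08 rad, pressing under 3 N on the axle, under 1 N on the pulley (horizontal distance between pulley_centre and seat below 0.004 m and z of pulley_centre in the frame of seat between 0.019 and 0.0255 m and angle between pulley_centre's own z axis and vertical below 0.06 rad and horizontal distance between ring_centre and groove below 0.0045 m and z of ring_centre in the frame of groove between -0.004 and 0.004 m and value of joint handle_left above 0.145 rad and angle between pliers_grip's own z axis and vertical below 0.08 rad and contact force between the fingers and pliers above 4 N and contact force between axle and pliers below 3 N and contact force between pulley and pliers below 1 N); the arm keeps its last pose, push and grip.
It fails at once if a bystander is pushed more than 30 mm (distance of any of battery_holder, wash_bottle, slotted_weight, screwdriver, beaker, bearing from where it was at the start of the episode above 0.03 m).
It also fails if it takes over 59 s, if anything falls off the work surface, if the arm or the gripper's body presses on something with over 40 N, if the wrist force passes 120 N, or if a joint passes its speed limit or range.

### The arm

A 7-joint arm with a two-finger parallel gripper is mounted at the origin on the work surface. World frame = base frame: x ahead of the robot, y to its left, z up, the work surface at z = 0. Lengths are in mm, angles in degrees, forces in N, time in s.
With the tool pointing down it reaches from about 350 to 900 mm from the base axis. Payload 7.2 kg.
Tool frame: the origin (TCP) lies between the finger pads; the fingertips stand 25 mm ahead of it and the grasp point (between the pads) lies 6 mm ahead of it; x points along the fingers, y is the direction in which the jaws open and shut, and the axes are right-handed (so a half turn about x gives the same grasp; the last joint's range is limited). The gripper opens to 88 mm and grips with 3 to 60 N. Pads are 20 mm wide; open, the fingers measure 115 mm over their backs; the gripper's body (75 mm by 178 mm) begins 61 mm behind the grasp point.
Start: joints at [72.239, 23.554, -0.728, 91.456, 0.321, 64.991, -4.71], TCP at [149.644, -606.824, 247.653] pointing down, gripper open.
Joint ranges: [-169.25, 169.25], [-16.82, 113.86], [-84.01, 82.57], [7.8, 145.47], [-59.2, 239.2], [7.22, 106.19], [-163.78, 163.78]. Speed limits (degrees/s): [136.94, 136.94, 172.46, 172.46, 180, 180, 180].

### API

Orientations are given as [roll, pitch, yaw] about the fixed x, y, z axes, in that order (R = Rz(yaw) Ry(pitch) Rx(roll)).
In Python, from plant import robot gives the robot as it stands.
- The arm moves only by the tool servo_tool, never from a script. Its argument "steps" is a list of rows, each a list of 7 numbers: the shift along the tool's x, y, z in m, then the turn, a rotation vector about the tool's x, y, z in rad, then the finger opening in m, from 0 to 0.0878. A call has 1 to 12 rows; each row shifts and turns the commanded pose from where the row before left it, along the tool's axes as they then stand; what a row does not reach is not made up. A row lasts 1/10 s, in which the tool goes at most 50 mm and 8.59 degrees, less where a joint would pass 70% of its speed; a pose out of reach is approached as far as the arm can. A call is refused whole if a number of a shift passes 0.05 or a number of a turn 0.15, either way. A call with a gripper value outside its range is refused whole. The fingers move at their own pace and stop on an object; "squeeze" is the grip in N (left out, the last holds). Time passes only in rows, so rows that do not move let the fingers close. It gives the time, the measured TCP pose, the force and the opening at its end, in the units of the state.
- robot.read_state(): the state, without advancing time (a new reading comes with each control period).
- robot.grab_frame(name): name is "scene" or "top" or "wrist"; returns a dict with "frame" (400x640x3 uint8, red, green, blue), "fx", "fy", "cx", "cy" (pixels), "D" ([k1, k2, p1, p2, k3] as OpenCV has them; the pictures are not rectified), "rvec" (rotation vector, rad) and "tvec" (3), from world to camera coordinates, as OpenCV has them. Camera axes: x right, y down, z forward; pixel columns grow to the right and rows downward; lengths in mm; the calibration is good to about 2 mm. A picture is of the moment at which its call begins. There is no depth.
- robot.hand_in(): hands the job in, once; it reports no verdict.
The state is a dict: "time": time; "joint_pos": joint angles; "joint_vel": joint speeds; "tau": joint torques, N m; "ee_pos": TCP position; "orientation": TCP orientation; "wrist_force": force on the tool from outside, world axes, zero at the start; "wrist_torque": the same for the moment, N m; "width": finger opening in mm.
Only numpy, scipy, OpenCV 4.12 (cv2) and the standard library are available. Lean on these libraries where they do the work, as an engineer would, in place of code of your own. Each camera call takes 0.05 s, during which the arm holds its last target. There are 200 camera calls.

## Working session

There is one attempt and no reset: what is moved stays moved. The work goes in short steps, Python scripts to look and compute and a tool call to move; the robot and the scene stay as the last step left them, time stands still between calls to the robot, and variables do not carry over. Pictures are saved under pics/ and viewed, about 8 in all and at most 12, crops included, and the job is handed in when it is done.

Besides the shell and the picture viewer there is one more tool, called after "Request:" as a command line: name --pt "numbers of a row" for each row, then --argument value for the rest. servo_tool: Moves the arm, as the interface text tells. Its arguments: {"type":"object","properties":{"steps":{"type":"array","items":{"type":"array","items":{"type":"number"}}},"squeeze":{"type":"number"}},"required":["steps"]}

```bash
mkdir -p pics; ls; cat > h.py <<'E'
import numpy as np, cv2, pickle
from scipy.spatial.transform import Rotation as Ro
from plant import robot
def grab(n,tag):
    f=robot.grab_frame(n); pickle.dump(f,open(f'pics/{tag}.pkl','wb'))
    cv2.imwrite(f'pics/{tag}.png',f['frame'][:,:,::-1]); return f
def load(tag): return pickle.load(open(f'pics/{tag}.pkl','rb'))
def KD(f): return np.array([[f['fx'],0,f['cx']],[0,f['fy'],f['cy']],[0,0,1.]]),np.array(f['D'],float)
def ray(f,uv):
    K,D=KD(f); p=cv2.undistortPoints(np.array([[uv]],float),K,D)[0,0]
    R=cv2.Rodrigues(np.array(f['rvec'],float))[0]; t=np.array(f['tvec'],float).ravel()
    return -R.T@t, R.T@np.array([p[0],p[1],1.])
def onz(f,uv,z):
    c,d=ray(f,uv); return c+d*(z-c[2])/d[2]
def two(f1,u1,f2,u2):
    c1,d1=ray(f1,u1);c2,d2=ray(f2,u2)
    s=np.linalg.lstsq(np.c_[d1,-d2],c2-c1,rcond=None)[0]
    a,b=c1+d1*s[0],c2+d2*s[1]; return (a+b)/2,np.linalg.norm(a-b)
def proj(f,P):
    K,D=KD(f); return cv2.projectPoints(np.atleast_2d(np.array(P,float)),np.array(f['rvec'],float),np.array(f['tvec'],float),K,D)[0][:,0]
def state():
    s=robot.read_state(); print({k:np.round(s[k],3).tolist() for k in('time','ee_pos','orientation','joint_pos','wrist_force','width')}); return s
def shift(dP,s=None):
    s=s or robot.read_state(); return Ro.from_euler('xyz',s['orientation'],degrees=True).inv().apply(dP)
E
python3 - <<'E'
from h import *
state()
a=grab('scene','s0');b=grab('top','t0')
for f in(a,b): print(ray(f,(320,200)))
print(Ro.from_euler('xyz',robot.read_state()['orientation'],degrees=True).as_matrix().round(3))
E
```

```text
pics
{'time': 0.0, 'ee_pos': [149.521, -606.386, 246.841], 'orientation': [-85.926, 89.911, 107.929], 'joint_pos': [72.237, 23.598, -0.728, 91.502, 0.321, 64.991, -4.711], 'wrist_force': [0.5, 0.178, 0.87], 'width': 87.792}
(array([1237.79857875, -921.71851811, 1063.96223859]), array([-0.44631881,  0.64063251, -0.62495065]))
(array([ 308.7848382 ,    1.90568927, 1346.6194213 ]), array([ 0.230414  , -0.0043672 , -0.97325623]))
[[-0.     0.239 -0.971]
 [ 0.001 -0.971 -0.239]
 [-1.    -0.001  0.   ]]
```

View pics/s0.png

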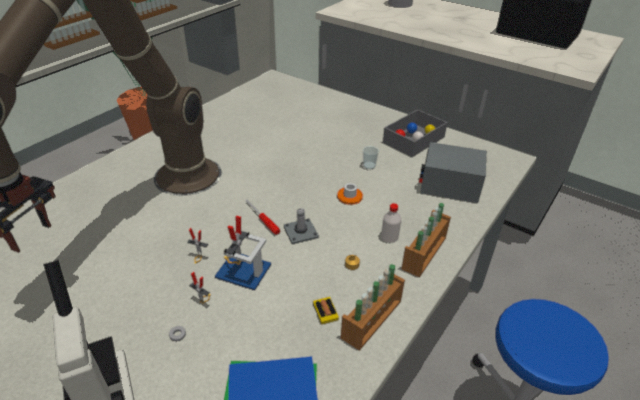

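View pics/t0.png

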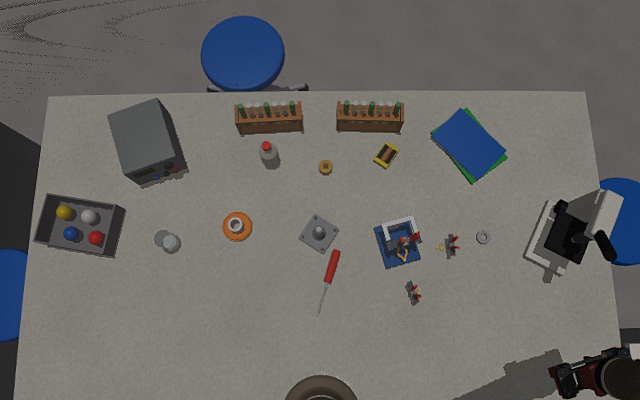

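Scene: the orange pulley is at scene (350,194) / top (237,226), and the axle at scene (300,230) / top (319,232). There are three pliers candidates: in the blue fork stand, scene (237,240) / top (402,245); small, scene (198,245) / top (413,293); and small, scene (202,290) / top (451,244). The one in the stand is the largest. Next I confirm it with an enlarged crop.

```bash
python3 - <<'E'
from h import *
a=load('s0')['frame'][:,:,::-1];b=load('t0')['frame'][:,:,::-1]
A=cv2.resize(a[205:315,180:280],None,fx=4,fy=4,interpolation=cv2.INTER_CUBIC)
B=cv2.resize(b[205:305,365:465],None,fx=4,fy=4,interpolation=cv2.INTER_CUBIC)
C=np.zeros((440,800,3),np.uint8);C[:440,:400]=A;C[:400,400:]=B
cv2.imwrite('pics/c1.png',C)
f,g=load('s0'),load('t0')
def blobs(F,lo,hi,mn):
    h=cv2.cvtColor(F['frame'],cv2.COLOR_RGB2HSV);m=cv2.inRange(h,np.array(lo),np.array(hi))
    n,l,st,c=cv2.connectedComponentsWithStats(m)
    return [(st[i].tolist(),c[i].round(1).tolist()) for i in range(1,n) if st[i][4]>mn]
print('orange t',blobs(g,(6,150,120),(16,255,255),60),'s',blobs(f,(6,150,120),(16,255,255),60))
for n,F,u in(('axle',g,(319,232)),('pul',g,(237,226)),('pl',g,(402,245)),('sm1',g,(413,293)),('sm2',g,(451,244))): print(n,onz(F,u,0).round(0))
print('axletop two',two(f,(300,211),g,(319,230)))
E
```

```text
orange t [([342, 115, 47, 5, 84], [366.9, 117.8]), ([223, 212, 29, 29, 437], [237.5, 226.4])] s [([118, 90, 29, 20, 356], [132.4, 99.8]), ([338, 188, 24, 16, 210], [349.4, 197.0]), ([407, 219, 40, 37, 270], [429.4, 238.7]), ([423, 237, 21, 33, 124], [432.6, 251.8]), ([343, 281, 57, 48, 440], [373.6, 306.7]), ([321, 300, 10, 15, 64], [325.4, 307.2]), ([363, 301, 36, 43, 214], [379.5, 320.8])]
axle [528.   0.   0.]
pul [549. 249.   0.]
pl [ 485. -250.    0.]
sm1 [ 342. -276.    0.]
sm2 [ 486. -400.    0.]
axletop two (array([5.20333610e+02, 5.15907106e-01, 8.48765623e+01]), np.float64(1.143086239104382))
```

View pics/c1.png

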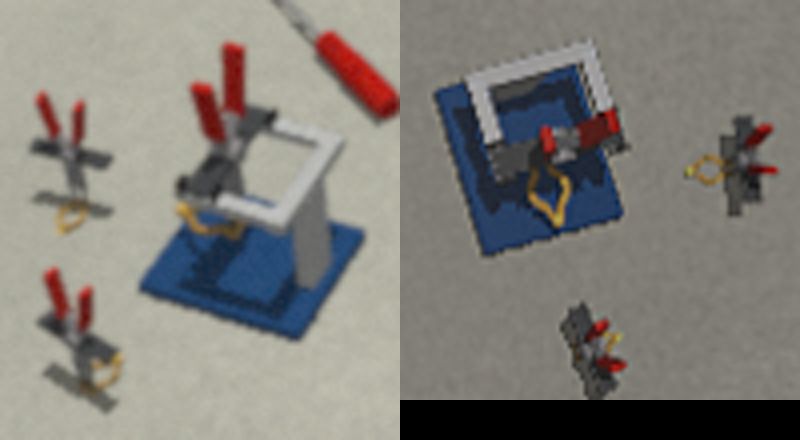

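Crop: the pliers in the blue stand (left panel, about (215,150)) are clearly the largest. The other two are small lookalikes lying or standing on the bench. The ring points toward -X (the robot). The tool's jaw axis is already close to the pliers' y axis. I'll move over the pliers first for a wrist view.

Request:
servo_tool --pt "-0.006 -0.023 -0.033 0 0 0 0.0878" --pt "-0.006 -0.023 -0.033 0 0 0 0.0878" --pt "-0.006 -0.023 -0.033 0 0 0 0.0878" --pt "-0.006 -0.023 -0.033 0 0 0 0.0878" --pt "-0.006 -0.023 -0.033 0 0 0 0.0878" --pt "-0.006 -0.023 -0.033 0 0 0 0.0878" --pt "-0.006 -0.023 -0.033 0 0 0 0.0878" --pt "-0.006 -0.023 -0.033 0 0 0 0.0878" --pt "-0.006 -0.023 -0.033 0 0 0 0.0878" --pt "-0.006 -0.023 -0.033 0 0 0 0.0878" --pt "-0.006 -0.023 -0.033 0 0 0 0.0878" --pt "0 0 0 0 0 0 0.0878"

```text
time: 1.3
ee_pos: [445.3, -269.0, 314.3]
orientation: [-160.8, 89.8, 33.5]
wrist_force: [0.4, -0.0, 0.1]
width: 87.9
```

```bash
python3 - <<'E'
from h import *
state(); f=grab('wrist','w1'); print(ray(f,(320,200)), proj(f,[[485,-240,190],[520,0,96],[545,245,30]]))
E
```

```text
{'time': 1.3, 'ee_pos': [445.277, -269.045, 314.291], 'orientation': [-160.789, 89.831, 33.542], 'joint_pos': [39.03, 11.116, -15.36, 99.769, 2.974, 69.437, -52.765], 'wrist_force': [0.391, -0.035, 0.055], 'width': 87.874}
(array([ 510.82320334, -251.21495228,  450.8453177 ]), array([-0.23562422, -0.0673709 , -0.96954556])) [[ 293.39819134  140.93543287]
 [  55.60934925   30.86932029]
 [-121.48529637  -36.11571362]]
```

View pics/w1.png

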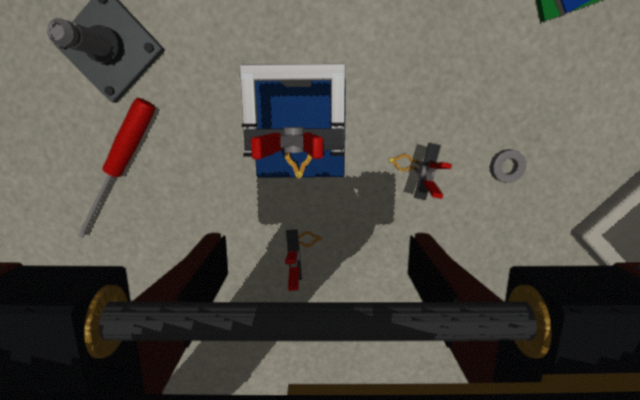

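Wrist view: pliers handle tops at (262,147) and (317,147), ring toward the bottom at (297,165), dark cross-bar from (243,140) to (345,140). The stand lines up with the image axes, so the jaw yaw is already almost right. Axle top at (62,32). Now I measure.

```bash
python3 - <<'E'
from h import *
f=load('w1'); im=f['frame']; h=cv2.cvtColor(im,cv2.COLOR_RGB2HSV)
m=((h[:,:,0]<8)|(h[:,:,0]>172))&(h[:,:,1]>150)&(h[:,:,2]>60)
m[:, :235]=0;m[:,355:]=0;m[:110]=0;m[175:]=0
n,l,st,c=cv2.connectedComponentsWithStats(m.astype(np.uint8))
for i in range(1,n):
    if st[i][4]>30: 
        print(st[i],c[i])
        x,y,w,hh=st[i][:4]
        for u in((x,y),(x+w,y),(x,y+hh),(x+w,y+hh)): print('   z192',onz(f,u,192).round(1))
# white frame
w=(h[:,:,1]<40)&(h[:,:,2]>140); w[:, :235]=0;w[:,355:]=0;w[:55]=0;w[130:]=0
for y in (70,75,100,110,120): 
    xs=np.where(w[y])[0]; print('white row',y,xs.min(),xs.max(),xs[np.where(np.diff(xs)>3)[0]],xs[np.where(np.diff(xs)>3)[0]+1], onz(f,(xs.min(),y),110).round(1),onz(f,(xs.max()+1,y),110).round(1))
ys,xs=np.where(w);print(cv2.minAreaRect(np.c_[xs,ys].astype(np.float32)))
R=Ro.from_euler('xyz',robot.read_state()['orientation'],degrees=True).as_matrix();print(R.round(4))
cv2.imwrite('pics/c2.png',cv2.resize(im[55:195,225:365,::-1],None,fx=4,fy=4,interpolation=cv2.INTER_CUBIC))
E
```

```text
[251 133  29  26 583] [264.48198971 144.82161235]
   z192 [ 483.2 -209.7  192. ]
   z192 [ 488.3 -229.6  192. ]
   z192 [ 465.1 -213.5  192. ]
   z192 [ 470.3 -233.7  192. ]
[303 133  20  26 415] [312.94698795 144.83855422]
   z192 [ 492.3 -245.4  192. ]
   z192 [ 495.8 -259.1  192. ]
   z192 [ 474.4 -249.8  192. ]
   z192 [ 477.9 -263.7  192. ]
white row 70 240 351 [344] [350] [ 526.6 -175.6  110. ] [ 551.3 -272.8  110. ]
white row 75 241 344 [] [] [ 522.6 -177.3  110. ] [ 545.6 -267.8  110. ]
white row 100 242 343 [253] [332] [ 501.6 -182.5  110. ] [ 524.5 -272.7  110. ]
white row 110 243 343 [254] [332] [ 493.1 -185.1  110. ] [ 515.9 -275.   110. ]
white row 120 243 343 [254] [332] [ 484.3 -186.9  110. ] [ 507.3 -277.4  110. ]
((297.5426940917969, 92.19490814208984), (72.09689331054688, 113.6418228149414), 87.95458984375)
[[ 6.000e-04  2.447e-01 -9.696e-01]
 [ 6.000e-04 -9.696e-01 -2.447e-01]
 [-1.000e+00 -5.000e-04 -7.000e-04]]
```

View pics/c2.png

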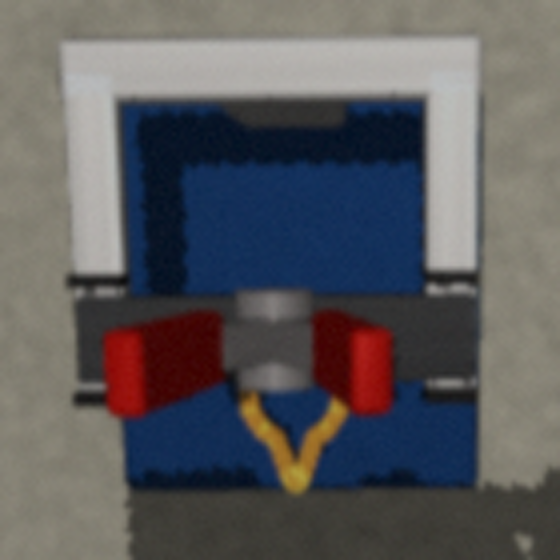

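Request:
servo_tool --pt "0 -0.0378 -0.0095 0 0 0 0.0878" --pt "0 -0.0378 -0.0095 0 0 0 0.0878" --pt "0 -0.0378 -0.0095 0 0 0 0.0878" --pt "0 -0.0378 -0.0095 0 0 0 0.0878" --pt "0 -0.0378 -0.0095 0 0 0 0.0878" --pt "0 -0.0378 -0.0095 0 0 0 0.0878" --pt "0 -0.0378 -0.0095 0 0 0 0.0878" --pt "0 -0.0378 -0.0095 0 0 0 0.0878" --pt "0 -0.0378 -0.0095 0 0 0 0.0878" --pt "0 -0.0378 -0.0095 0 0 0 0.0878" --pt "0 0 0 0 0 0 0.0878" --pt "0 0 0 0 0 0 0.0878"

```text
time: 2.55
ee_pos: [443.1, 114.7, 313.2]
orientation: [27.8, 89.9, -138.3]
wrist_force: [0.5, -1.0, 0.2]
width: 87.7
```

```bash
python3 - <<'E'
from h import *
w=load('w1')
print('handles',onz(w,(287.1,147.8),192),'bar',onz(w,(294.4,139),116))
state(); f=grab('wrist','w2'); im=f['frame']
P=proj(f,[[520,0,96],[545,245,45]]);print(P)
C=np.zeros((400,800,3),np.uint8)
for i,p in enumerate(P):
    x=int(np.clip(p[0]-50,0,540));y=int(np.clip(p[1]-50,0,300));print('crop',x,y)
    C[:,400*i:400*i+400]=cv2.resize(im[y:y+100,x:x+100,::-1],(400,400),interpolation=cv2.INTER_CUBIC)
cv2.imwrite('pics/c3.png',C)
E
```

```text
handles [ 479.359656   -236.84984693  192.        ] bar [ 479.6156952  -237.30233207  116.        ]
{'time': 2.55, 'ee_pos': [443.141, 114.694, 313.213], 'orientation': [27.789, 89.939, -138.332], 'joint_pos': [11.849, 6.401, -34.883, 106.277, 3.949, 68.569, -100.436], 'wrist_force': [0.516, -1.021, 0.165], 'width': 87.674}
[[452.27024987 130.46553317]
 [220.67982859  47.08231127]]
crop 402 80
crop 170 0
```

View pics/c3.png

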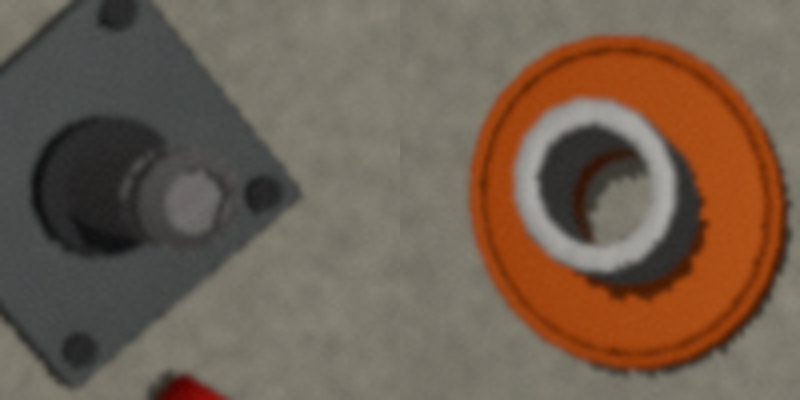

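Crops: the axle top face is at wrist px (450.0,130.0). The hub's top ring is centred at px (218.9,46.3) and the rim at px (227.1,50.6).

```bash
python3 - <<'E'
from h import *
f=load('w2');g=load('t0');w1=load('w1')
print('axle',onz(f,(450,130),96).round(1),'w1',onz(w1,(62,33),96).round(1))
print('hub',onz(f,(218.9,46.25),45).round(1),'hub diam',np.linalg.norm(onz(f,(170+115/4,46.25),45)-onz(f,(170+276/4,46.25),45)))
print('rim',onz(f,(227.1,50.6),10).round(1),'top rim',onz(g,(237.5,226.5),10).round(1))
print('collar',onz(f,(402+102/4,80+186/4),25).round(1))
print('tool dP to pulley', shift(onz(f,(218.9,46.25),45)-robot.read_state()['ee_pos']).round(1))
E
```

```text
axle [519.9   2.3  96. ] w1 [519.6  -6.   96. ]
hub [545.4 247.   45. ] hub diam 42.293682632077164
rim [546.1 246.9  10. ] top rim [545.9 246.1  10. ]
collar [519.4   2.9  25. ]
tool dP to pulley [ 268.  -105.3 -131.1]
```

Request:
servo_tool --pt "0.02 -0.0175 -0.0218 0 0 0 0.0878" --pt "0.02 -0.0175 -0.0218 0 0 0 0.0878" --pt "0.02 -0.0175 -0.0218 0 0 0 0.0878" --pt "0.02 -0.0175 -0.0218 0 0 0 0.0878" --pt "0.02 -0.0175 -0.0218 0 0 0 0.0878" --pt "0.02 -0.0175 -0.0218 0 0 0 0.0878" --pt "0.03 0 0 0 0 0 0.0878" --pt "0.03 0 0 0 0 0 0.0878" --pt "0 0 0 0 0 0 0.0878" --pt "0 0 0 0 0 0 0.0878"

```text
time: 3.6
ee_pos: [545.6, 246.9, 133.6]
orientation: [37.8, 89.9, -128.4]
wrist_force: [-0.2, -0.2, 1.1]
width: 87.7
```

```bash
python3 - <<'E'
from h import *
s=state(); print(shift(np.array([545.6,246.8,43])-s['ee_pos'],s).round(1)); print(Ro.from_euler('xyz',s['orientation'],degrees=True).as_matrix().round(4))
f=grab('wrist','w3');print(proj(f,[545.6,246.8,45]))
E
```

```text
{'time': 3.6, 'ee_pos': [545.552, 246.947, 133.636], 'orientation': [37.831, 89.91, -128.431], 'joint_pos': [-5.52, 31.671, -32.451, 100.13, 20.353, 54.228, -122.464], 'wrist_force': [-0.2, -0.181, 1.149], 'width': 87.705}
[90.6  0.1 -0.1]
[[-0.001   0.2375 -0.9714]
 [-0.0012 -0.9714 -0.2375]
 [-1.      0.001   0.0012]]
[[319.05959081 215.86232048]]
```

Request:
servo_tool --pt "0.03 0 0 0 0 0 0.0878" --pt "0.03 0 0 0 0 0 0.0878" --pt "0.02 0 0 0 0 0 0.0878" --pt "0.0106 0 0 0 0 0 0.0878" --pt "0 0 0 0 0 0 0.0878" --pt "0 0 0 0 0 0 0.06" --pt "0 0 0 0 0 0 0.03" --pt "0 0 0 0 0 0 0.03" --pt "0 0 0 0 0 0 0.03" --pt "0 0 0 0 0 0 0.03" --pt "0 0 0 0 0 0 0.03" --squeeze 30

```text
time: 4.75
ee_pos: [545.3, 248.4, 43.2]
orientation: [97.4, 90.0, -68.8]
wrist_force: [-1.2, -0.4, 4.2]
width: 43.8
```

```bash
python3 - <<'E'
from h import *
state()
E
```

```text
{'time': 4.75, 'ee_pos': [545.252, 248.368, 43.204], 'orientation': [97.36, 89.963, -68.799], 'joint_pos': [-8.194, 38.228, -29.115, 103.37, 25.266, 44.978, -126.447], 'wrist_force': [-1.235, -0.446, 4.212], 'width': 43.83}
```

Request:
servo_tool --pt "-0.03 0 0 0 0 0 0.03" --pt "-0.03 0 0 0 0 0 0.03" --pt "-0.03 0 0 0 0 0 0.03" --pt "-0.03 0.02 0.0072 0 0 0 0.03" --pt "0 0.0354 0.0127 0 0 0 0.03" --pt "0 0.0354 0.0127 0 0 0 0.03" --pt "0 0.0354 0.0127 0 0 0 0.03" --pt "0 0.0354 0.0127 0 0 0 0.03" --pt "0 0.0354 0.0127 0 0 0 0.03" --pt "0 0.0354 0.0127 0 0 0 0.03" --pt "0 0 0 0 0 0 0.03" --pt "0 0 0 0 0 0 0.03"

```text
time: 5.95
ee_pos: [519.4, 2.3, 162.7]
orientation: [-14.3, 90.0, 179.5]
wrist_force: [-0.4, 0.8, -2.6]
width: 43.6
```

```bash
python3 - <<'E'
from h import *
s=state(); print('to axle',shift(np.array([519.7,2.5,163])-s['ee_pos'],s).round(1)); print(Ro.from_euler('xyz',s['orientation'],degrees=True).as_matrix().round(4))
f=grab('wrist','w4');g=grab('scene','s4');t=grab('top','t4')
p=proj(f,[519.7,2.5,96])[0];q=proj(g,[519.7,2.5,96])[0];r=proj(t,[519.7,2.5,96])[0];print(p,q,r)
C=np.zeros((400,800,3),np.uint8)
C[:,:400]=cv2.resize(f['frame'][120:320,220:420,::-1],(400,400),interpolation=cv2.INTER_CUBIC)
x,y=int(q[0])-40,int(q[1])-50;print(x,y)
C[:,400:]=cv2.resize(g['frame'][y:y+80,x:x+80,::-1],(400,400),interpolation=cv2.INTER_CUBIC)
cv2.imwrite('pics/c4.png',C)
E
```

```text
{'time': 5.95, 'ee_pos': [519.354, 2.256, 162.747], 'orientation': [-14.265, 89.958, 179.455], 'joint_pos': [20.741, 22.297, -32.899, 109.722, 15.087, 52.298, -95.811], 'wrist_force': [-0.409, 0.821, -2.574], 'width': 43.573}
to axle [-0.3 -0.2 -0.4]
[[-7.000e-04  2.372e-01 -9.715e-01]
 [ 0.000e+00 -9.715e-01 -2.372e-01]
 [-1.000e+00 -2.000e-04  7.000e-04]]
[318.89590563 226.06769819] [300.00883665 207.84277357] [318.15609408 229.43180385]
260 157
```

View pics/c4.png

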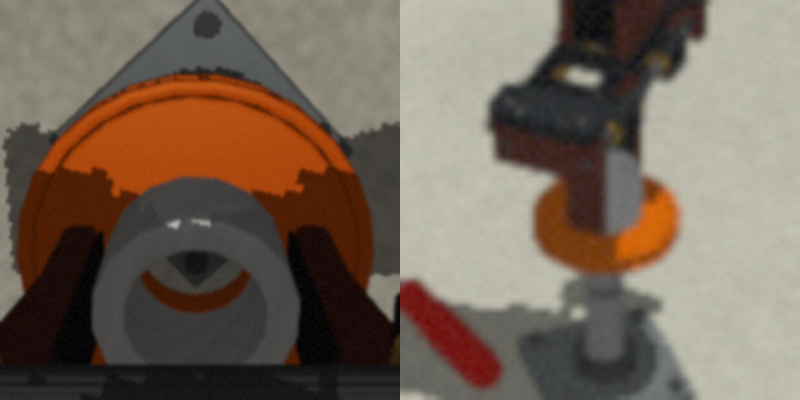

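```bash
python3 - <<'E'
from h import *
f=load('w4');g=load('s4')
print('exp axle', proj(g,[[519.7,2.5,z] for z in (40,60,90)]),'exp rim',proj(g,[[519.4,2.3,126],[519.4,2.3,131]]))
print('hub exp',proj(f,[519.4,2.3,164.7]),'rim exp',proj(f,[519.4,2.3,131]))
im=g['frame'].astype(int)
for v in (214,218,222,226): print(v,im[v,290:312].sum(1).tolist())
h=cv2.cvtColor(g['frame'],cv2.COLOR_RGB2HSV);m=cv2.inRange(h,np.array((4,150,60)),np.array((18,255,255)))[180:215,270:330]
ys,xs=np.where(m);print(xs.min()+270,xs.max()+270,ys.min()+180,ys.max()+180)
h=cv2.cvtColor(f['frame'],cv2.COLOR_RGB2HSV);m=cv2.inRange(h,np.array((4,150,30)),np.array((18,255,255)))[120:320,200:440]
ys,xs=np.where(m);print('wrist rim',xs.min()+200,xs.max()+200)
E
```

```text
exp axle [[300.18570781 221.57415164]
 [300.12345299 216.74266785]
 [300.02817232 209.34460764]] exp rim [[299.79201251 200.21552941]
 [299.77517274 198.92615408]]
hub exp [[319.98167314 280.26771568]] rim exp [[319.47007566 249.01223146]]
214 [556, 533, 445, 317, 289, 302, 279, 258, 253, 245, 257, 248, 249, 235, 315, 418, 469, 507, 536, 537, 541, 550]
218 [498, 488, 390, 321, 371, 414, 382, 305, 274, 274, 273, 271, 271, 266, 255, 254, 263, 239, 237, 269, 303, 335]
222 [257, 235, 232, 229, 212, 220, 213, 243, 268, 269, 281, 273, 264, 260, 241, 204, 198, 205, 258, 307, 357, 452]
226 [193, 206, 186, 203, 178, 145, 174, 231, 262, 268, 280, 267, 270, 257, 217, 163, 155, 176, 201, 195, 205, 287]
287 314 193 210
wrist rim 200 437
```

Request:
servo_tool --pt "0.02 0.001 0 0 0 0 0.03" --pt "0.01 0 0 0 0 0 0.03" --pt "0.005 0 0 0 0 0 0.03" --pt "0.005 0 0 0 0 0 0.03" --pt "0 0 0 0 0 0 0.03"

```text
time: 6.6
ee_pos: [519.7, 2.4, 122.4]
orientation: [-20.9, 89.9, 173.0]
wrist_force: [0.3, -1.0, -3.4]
width: 43.9
```

```bash
python3 - <<'E'
from h import *
state()
E
```

```text
{'time': 6.6, 'ee_pos': [519.746, 2.406, 122.399], 'orientation': [-20.921, 89.947, 172.962], 'joint_pos': [19.339, 25.439, -31.546, 111.723, 17.684, 47.645, -97.916], 'wrist_force': [0.323, -0.982, -3.407], 'width': 43.905}
```

Request:
servo_tool --pt "0.015 0 0 0 0 0 0.03" --pt "0.015 0 0 0 0 0 0.03" --pt "0.015 0 0 0 0 0 0.03" --pt "0.004 0 0 0 0 0 0.03" --pt "0.003 0 0 0 0 0 0.03" --pt "0 0 0 0 0 0 0.03"

```text
time: 7.2
ee_pos: [519.7, 2.1, 70.7]
orientation: [-11.2, 89.9, -177.4]
wrist_force: [0.5, -2.3, -4.4]
width: 44.2
```

```bash
python3 - <<'E'
from h import *
state()
E
```

```text
{'time': 7.2, 'ee_pos': [519.711, 2.135, 70.663], 'orientation': [-11.219, 89.946, -177.364], 'joint_pos': [17.238, 29.749, -29.21, 113.82, 21.324, 41.732, -101.056], 'wrist_force': [0.541, -2.298, -4.423], 'width': 44.19}
```

Nearly seated. I'll push the last 2–3 mm, open, and retreat upward.

Request:
servo_tool --pt "0.0015 0 0 0 0 0 0.03" --pt "0.001 0 0 0 0 0 0.03" --pt "0 0 0 0 0 0 0.03" --pt "0 0 0 0 0 0 0.0878" --pt "0 0 0 0 0 0 0.0878" --pt "0 0 0 0 0 0 0.0878" --pt "0 0 0 0 0 0 0.0878" --pt "-0.01 0 0 0 0 0 0.0878" --pt "-0.03 0 0 0 0 0 0.0878" --pt "-0.04 0 0 0 0 0 0.0878" --pt "-0.05 0 0 0 0 0 0.0878" --pt "-0.05 0 0 0 0 0 0.0878"

```text
time: 8.4
ee_pos: [519.4, 2.6, 251.0]
orientation: [-71.7, 90.0, 122.2]
wrist_force: [1.8, -0.6, -0.8]
width: 87.9
```

```bash
python3 - <<'E'
from h import *
s=state(); f=grab('wrist','w5');g=grab('scene','s5')
p=proj(f,[[519.7,2.5,96],[519.7,2.5,70],[519.7,2.5,36]]);print(p)
q=proj(g,[519.7,2.5,50])[0];x,y=int(q[0])-30,int(q[1])-35;print(x,y)
a=int(p[0][0])-100;b=max(0,int(p[0][1])-100);b=min(b,200);print('crop',a,b)
C=np.zeros((400,800,3),np.uint8)
C[:,:400]=cv2.resize(f['frame'][b:b+200,a:a+200,::-1],(400,400),interpolation=cv2.INTER_CUBIC)
C[:,400:]=cv2.resize(g['frame'][y:y+60,x:x+60,::-1],(400,400),interpolation=cv2.INTER_CUBIC)
cv2.imwrite('pics/c5.png',C)
E
```

```text
{'time': 8.4, 'ee_pos': [519.395, 2.572, 250.963], 'orientation': [-71.724, 89.966, 122.173], 'joint_pos': [23.269, 16.593, -35.064, 103.955, 10.598, 62.754, -91.658], 'wrist_force': [1.816, -0.557, -0.814], 'width': 87.874}
[[318.8153118  192.42345392]
 [318.6971991  185.84805488]
 [318.56783999 178.6481465 ]]
270 184
crop 218 92
```

View pics/c5.png

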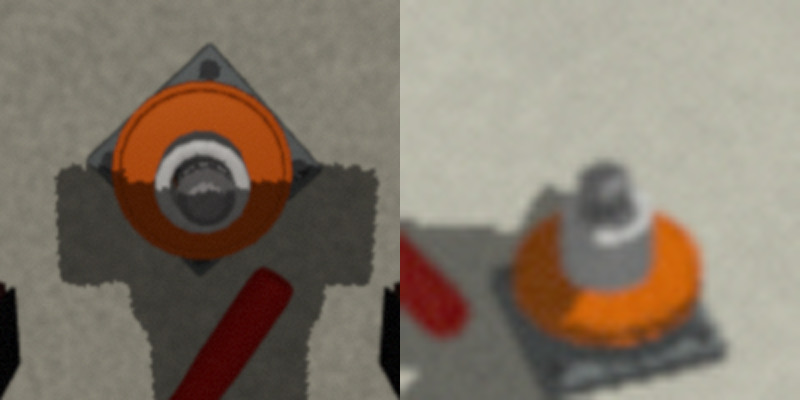

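Crops: the orange rim sits flat on the collar with the hub around the axle, and the axle end stands clear above the hub (wrist crop (205,190)). The pulley looks seated. Next I refine the axle line from this view.

```bash
python3 - <<'E'
from h import *
f=load('w5')
c=lambda x,y:(218+x/2-.25,92+y/2-.25)
co=[onz(f,c(*p),12) for p in((87,163),(210,43),(322,170),(203,275))]
print([x.round(1)[:2].tolist() for x in co],'plate centre',np.mean(co,0).round(1), np.mean([co[0],co[2]],0).round(1))
print('rim',onz(f,c(202.5,172),33).round(1),'hub',onz(f,c(202,182),70).round(1))
w2=load('w2');d=lambda x,y:(402+x/4,80+y/4)
print('w2 plate right,bottom corner',onz(w2,d(300,192),12).round(1),onz(w2,d(73,387),12).round(1))
g=cv2.cvtColor(f['frame'],cv2.COLOR_RGB2GRAY)[170:210,300:342]
for r in g[::2]: print(' '.join('%3d'%v for v in r))
E
```

```text
[[506.3, 61.4], [581.6, 13.4], [532.5, -60.0], [460.6, -13.0]] plate centre [5.202e+02 4.000e-01 1.200e+01] [519.4   0.7  12. ]
rim [520.1   2.2  33. ] hub [522.5   3.1  70. ]
w2 plate right,bottom corner [532.6 -59.4  12. ] [459.6 -11.4  12. ]
 91 124 149 167 171 171 164 160 153 144 140 133 123 107  91  74  63  63  66  66  71  71  76  87 102 121 133 144 153 158 164 162 165 167 163 156 133 100  75  83  91  95
147 163 166 166 164 162 154 146 129 103  73  59  52  47  45  43  44  47  52  53  50  52  48  49  51  53  62  75  96 113 127 149 157 160 161 165 162 148 125  93  90  93
164 164 163 159 157 145 125  96  71  47  42  40  45  48  53  48  47  61  80  80  78  73  56  49  51  51  52  60  55  58  88 125 146 153 158 160 162 163 155 135  98  93
164 162 160 154 138 102  63  36  39  41  47  57  64  60  61  55  56  58  64  69  72  75  71  62  58  55  58  73  78  73  63  67  94 133 150 157 159 159 159 150 126  99
162 160 155 142 108  58  30  35  42  53  70  71  63  60  68  75  83  80  80  79  79  82  79  79  79  76  73  72  71  68  65  54  58  90 133 151 155 158 157 154 142 116
160 159 148 114
[... 1804 characters left out ...]
  65  57  51  46  44  38  39
 42  39  46  55  63  66  66  68  69  69  69  64  55  48  43  41  39  38  40  41  41  41  40  39  39  39  41  44  49  56  61  65  64  63  56  48  43  42  38  39  40  38
 41  37  40  41  45  54  59  63  67  66  64  65  65  66  63  62  56  50  46  45  48  47  48  51  51  55  60  63  65  65  65  61  56  47  39  39  39  40  37  38  41  42
 40  41  38  37  37  38  40  43  48  52  55  62  62  65  66  65  68  66  64  68  68  69  68  68  64  62  61  61  56  52  47  44  41  38  38  38  39  39  37  37  40  37
 39  41  39  38  41  37  41  38  38  39  39  42  46  48  51  51  50  49  53  54  54  54  53  49  46  43  42  40  40  39  39  36  39  40  38  42  40  38  41  39  38  40
```

Request:
servo_tool --pt "-0.0057 0.0319 0.0137 0 0 0 0.0878" --pt "-0.0057 0.0319 0.0137 0 0 0 0.0878" --pt "-0.0057 0.0319 0.0137 0 0 0 0.0878" --pt "-0.0057 0.0319 0.0137 0 0 0 0.0878" --pt "-0.0057 0.0319 0.0137 0 0 0 0.0878" --pt "-0.0057 0.0319 0.0137 0 0 0 0.0878" --pt "-0.0057 0.0319 0.0137 0 0 0 0.0878" --pt "0 0 0 0 0 0 0.0878" --pt "0 0 0 0 0 0 0.0878"

```text
time: 9.4
ee_pos: [480.0, -237.8, 288.3]
orientation: [-88.2, 90.0, 105.5]
wrist_force: [0.2, -0.2, 0.3]
width: 87.9
```

```bash
python3 - <<'E'
from h import *
s=state(); f=grab('wrist','w6');im=f['frame']
print(shift(np.array([479.4,-237,182])-s['ee_pos'],s).round(1)); print(Ro.from_euler('xyz',s['orientation'],degrees=True).as_matrix().round(4))
h=cv2.cvtColor(im,cv2.COLOR_RGB2HSV)
m=((h[:,:,0]<8)|(h[:,:,0]>172))&(h[:,:,1]>150)&(h[:,:,2]>40)
p=proj(f,[479.4,-237,192])[0].astype(int);print(p)
M=np.zeros_like(m);M[p[1]-50:p[1]+50,p[0]-90:p[0]+90]=1;m&=M
n,l,st,c=cv2.connectedComponentsWithStats(m.astype(np.uint8))
for i in range(1,n):
    if st[i][4]>50: print(st[i],c[i].round(1))
cv2.imwrite('pics/c6.png',cv2.resize(im[p[1]-75:p[1]+75,p[0]-100:p[0]+100,::-1],None,fx=4,fy=4,interpolation=cv2.INTER_CUBIC));print(p-[100,75])
E
```

```text
{'time': 9.4, 'ee_pos': [480.005, -237.804, 288.294], 'orientation': [-88.226, 89.969, 105.541], 'joint_pos': [44.202, 15.252, -28.075, 99.284, 7.679, 67.389, -62.231], 'wrist_force': [0.203, -0.162, 0.327], 'width': 87.893}
[106.3  -0.9   0.4]
[[-1.000e-04  2.380e-01 -9.713e-01]
 [ 5.000e-04 -9.713e-01 -2.380e-01]
 [-1.000e+00 -5.000e-04  0.000e+00]]
[317 213]
[329 185  26  38 657] [341.6 203.6]
[279 186  27  38 671] [291.3 204.5]
[217 138]
```

View pics/c6.png

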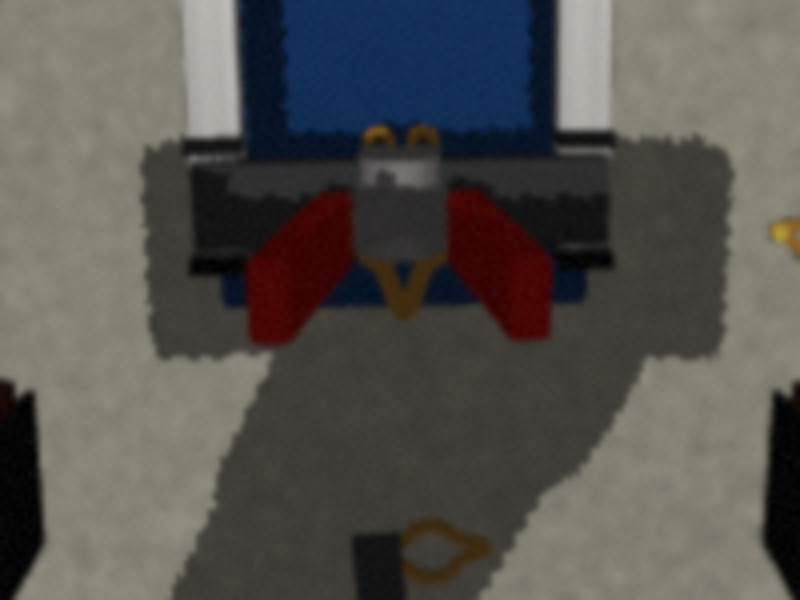

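Request:
servo_tool --pt "0.03 -0.0009 0.0002 0 0 0 0.0878" --pt "0.03 0 0 0 0 0 0.0878" --pt "0.025 0 0 0 0 0 0.0878" --pt "0.015 0 0 0 0 0 0.0878" --pt "0.0063 0 0 0 0 0 0.0878" --pt "0 0 0 0 0 0 0.0878" --pt "0 0 0 0 0 0 0.0878"

```text
time: 10.15
ee_pos: [480.6, -236.2, 182.9]
orientation: [154.2, 89.9, -11.9]
wrist_force: [0.4, -0.5, -0.3]
width: 87.9
```

```bash
python3 - <<'E'
from h import *
s=state();print(shift(np.array([479.6,-237,182])-s['ee_pos'],s).round(1)); f=load('w6'); print(onz(f,(317,212.4),192))
E
```

```text
{'time': 10.15, 'ee_pos': [480.601, -236.172, 182.917], 'orientation': [154.189, 89.941, -11.891], 'joint_pos': [42.544, 21.189, -27.052, 106.804, 11.621, 54.652, -65.772], 'wrist_force': [0.399, -0.47, -0.318], 'width': 87.919}
[0.9 0.6 1.2]
[ 479.88886926 -236.45157792  192.        ]
```

Request:
servo_tool --pt "0 0 0 0 0 0 0.06" --pt "0 0 0 0 0 0 0.05" --pt "0 0 0 0 0 0 0.04" --pt "0 0 0 0 0 0 0.03" --pt "0 0 0 0 0 0 0.02" --pt "0 0 0 0 0 0 0.02" --pt "0 0 0 0 0 0 0.02" --pt "0 0 0 0 0 0 0.02" --pt "0 0 0 0 0 0 0.02" --pt "0 0 0 0 0 0 0.02" --squeeze 40

```text
time: 11.15
ee_pos: [481.2, -236.7, 184.2]
orientation: [141.2, 89.8, -24.9]
wrist_force: [-2.5, 1.2, 13.9]
width: 24.4
```

```bash
python3 - <<'E'
from h import *
for _ in range(3): state()
E
```

```text
{'time': 11.15, 'ee_pos': [481.214, -236.687, 184.165], 'orientation': [141.154, 89.82, -24.943], 'joint_pos': [42.577, 21.11, -27.068, 106.722, 11.616, 54.687, -65.756], 'wrist_force': [-2.514, 1.243, 13.948], 'width': 24.403}
{'time': 11.15, 'ee_pos': [481.214, -236.687, 184.165], 'orientation': [141.154, 89.82, -24.943], 'joint_pos': [42.577, 21.11, -27.068, 106.722, 11.616, 54.687, -65.756], 'wrist_force': [-2.514, 1.243, 13.948], 'width': 24.403}
{'time': 11.15, 'ee_pos': [481.214, -236.687, 184.165], 'orientation': [141.154, 89.82, -24.943], 'joint_pos': [42.577, 21.11, -27.068, 106.722, 11.616, 54.687, -65.756], 'wrist_force': [-2.514, 1.243, 13.948], 'width': 24.403}
```

Request:
servo_tool --pt "-0.005 0 0 0 0 0 0.02" --pt "-0.01 0 0 0 0 0 0.02" --pt "-0.015 0 0 0 0 0 0.02" --pt "-0.02 0 0 0 0 0 0.02" --pt "-0.02 0 0 0 0 0 0.02" --pt "-0.02 0 0 0 0 0 0.02" --pt "-0.02 0 0 0 0 0 0.02" --pt "0 0 0 0 0 0 0.02" --pt "0 0 0 0 0 0 0.02"

```text
time: 12.05
ee_pos: [479.6, -236.8, 291.8]
orientation: [11.1, 90.0, -155.1]
wrist_force: [0.1, -0.3, -3.0]
width: 24.6
```

```bash
python3 - <<'E'
from h import *
s=state(); f=grab('wrist','w7');g=grab('scene','s7')
Rm=Ro.from_euler('xyz',s['orientation'],degrees=True).as_matrix();print(Rm.round(4))
e=s['ee_pos'];q=proj(g,e)[0].astype(int)
C=np.zeros((480,800,3),np.uint8)
p=proj(f,e)[0].astype(int);print(p,q)
a=min(p[1]-60,240);C[:,:480]=cv2.resize(f['frame'][a:a+160,p[0]-80:p[0]+80,::-1],(480,480),interpolation=cv2.INTER_CUBIC)
C[:,480:]=cv2.resize(g['frame'][q[1]-20:q[1]+100,q[0]-40:q[0]+40,::-1],(320,480),interpolation=cv2.INTER_CUBIC)
print(p[0]-80,a,q[0]-40,q[1]-20)
cv2.imwrite('pics/c7.png',C)
E
```

```text
{'time': 12.05, 'ee_pos': [479.649, -236.789, 291.794], 'orientation': [11.107, 89.985, -155.053], 'joint_pos': [44.218, 15.018, -28.171, 99.1, 7.604, 67.783, -62.184], 'wrist_force': [0.128, -0.344, -2.952], 'width': 24.595}
[[-2.000e-04  2.392e-01 -9.710e-01]
 [-1.000e-04 -9.710e-01 -2.392e-01]
 [-1.000e+00  0.000e+00  3.000e-04]]
[320 278] [229 190]
240 218 189 170
```

View pics/c7.png

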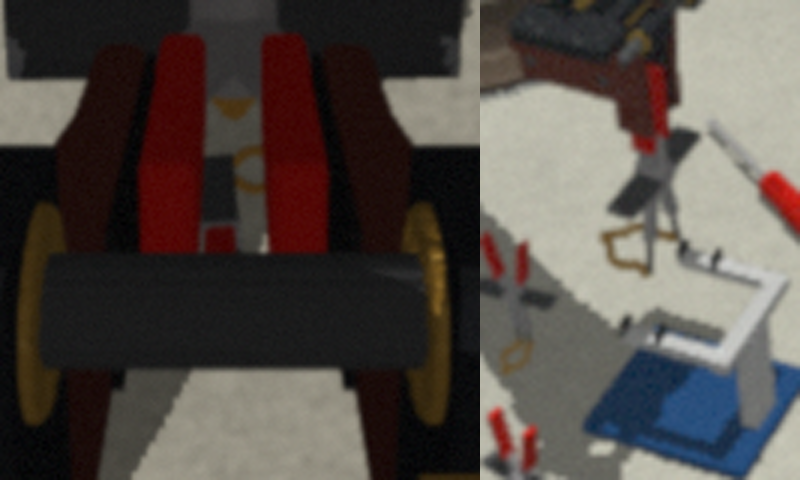

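The pliers are held upright and squeezed (scene crop: spread ring at (627,248), clear above the fork; width 24.6 mm). Now I carry them over the axle.

Request:
servo_tool --pt "0 -0.01 -0.0053 0 0 0 0.02" --pt "0 -0.02 -0.0106 0 0 0 0.02" --pt "0 -0.025 -0.0132 0 0 0 0.02" --pt "0 -0.025 -0.0132 0 0 0 0.02" --pt "0 -0.025 -0.0132 0 0 0 0.02" --pt "0 -0.025 -0.0132 0 0 0 0.02" --pt "0 -0.025 -0.0132 0 0 0 0.02" --pt "0 -0.025 -0.0132 0 0 0 0.02" --pt "0 -0.02 -0.0106 0 0 0 0.02" --pt "0 -0.0148 -0.0078 0 0 0 0.02" --pt "0 -0.007 -0.0037 0 0 0 0.02" --pt "0 0 0 0 0 0 0.02"

```text
time: 13.35
ee_pos: [540.4, 8.3, 291.6]
orientation: [-50.5, 89.9, 143.5]
wrist_force: [-0.4, 0.0, -2.2]
width: 24.8
```

```bash
python3 - <<'E'
from h import *
P=[]
for i in range(4):
    f=grab('wrist','w8'); s=robot.read_state(); P.append(s['ee_pos'])
g=grab('scene','s8');t=grab('top','t8');state();e=np.mean(P,0);print(e,np.std(P,0))
Rm=Ro.from_euler('xyz',s['orientation'],degrees=True).as_matrix();print(Rm.round(4))
ring=e+Rm@[145.8,0,21];print('ring',ring,'to axle',shift(np.array([520,1.6,ring[2]])-ring,s))
print('ring exp',proj(g,ring),'axle exp',proj(g,[[520,1.6,96],[520,1.6,80]]))
q=proj(g,[520,1.6,110])[0].astype(int)
x,y=q[0]-30,q[1]-35;print(x,y)
C=cv2.resize(g['frame'][y:y+60,x:x+60,::-1],(600,600),interpolation=cv2.INTER_CUBIC);cv2.imwrite('pics/c8.png',C)
E
```

```text
{'time': 13.65, 'ee_pos': [540.501, 5.606, 292.087], 'orientation': [57.386, 89.976, -108.85], 'joint_pos': [22.813, 16.756, -35.413, 98.004, 10.363, 68.544, -91.5], 'wrist_force': [-0.578, -0.56, -3.342], 'width': 25.169}
[540.38119897   5.98461155 291.798256  ] [0.03107594 0.55315644 0.10970326]
[[-4.000e-04  2.379e-01 -9.713e-01]
 [-6.000e-04 -9.713e-01 -2.379e-01]
 [-1.000e+00  5.000e-04  6.000e-04]]
ring [519.92033884   0.90463285 146.01009798] to axle [-4.32589674e-04 -6.56443030e-01 -2.42824501e-01]
ring exp [[299.57960922 195.31619641]] axle exp [[299.90846021 208.02988674]
 [299.96050338 212.01877359]]
269 169
```

View pics/c8.png

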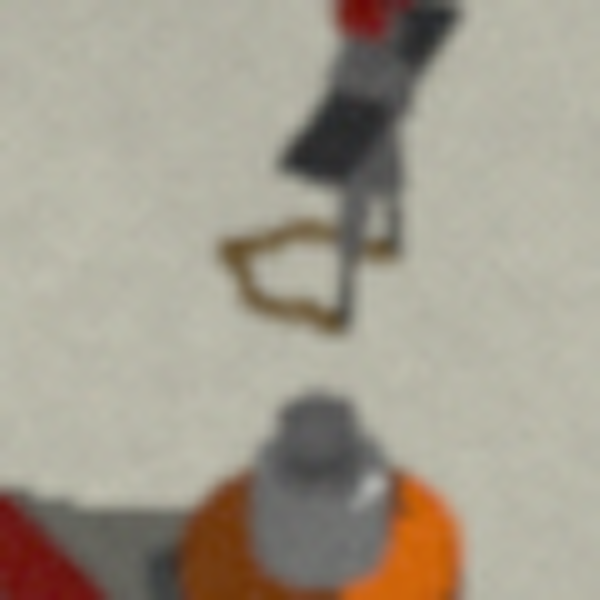

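Crop: the ring's hinge end is at (230,248), the pin tips at (395,250) and (340,322), and the axle top at (318,402). The axle looks about 2 mm to the right of my estimate. I'll lower the ring to just above the axle and compare the two at almost the same height.

Request:
servo_tool --pt "0.01 0 0 0 0 0 0.02" --pt "0.015 0 0 0 0 0 0.02" --pt "0.01 0 0 0 0 0 0.02" --pt "0.006 0 0 0 0 0 0.02" --pt "0 0 0 0 0 0 0.02" --pt "0 0 0 0 0 0 0.02"

```text
time: 14.25
ee_pos: [540.8, 6.7, 251.3]
orientation: [-154.0, 90.0, 39.8]
wrist_force: [0.5, 0.5, -2.1]
width: 24.4
```

```bash
python3 - <<'E'
from h import *
P=[];G=[];
for i in range(8):
    g=robot.grab_frame('scene'); P.append(robot.read_state()['ee_pos']); G.append(g['frame'].astype(float))
g['frame']=np.mean(G,0).astype(np.uint8);pickle.dump(g,open('pics/s9.pkl','wb'))
s=state();e=np.mean(P,0);print(e,np.std(P,0))
Rm=Ro.from_euler('xyz',s['orientation'],degrees=True).as_matrix()
ring=e+Rm@[145.8,0,21];print('ring',ring)
q=proj(g,[520,1.6,100])[0].astype(int);x,y=q[0]-20,q[1]-20;print(x,y,'exp ring',(proj(g,ring)-[x,y])*15,'axle',(proj(g,[[520,1.6,96],[520,1.6,79]])-[x,y])*15)
C=cv2.resize(g['frame'][y:y+40,x:x+40,::-1],(600,600),interpolation=cv2.INTER_CUBIC);C=cv2.convertScaleAbs(C,alpha=1.5);cv2.imwrite('pics/c9.png',C)
E
```

```text
{'time': 14.65, 'ee_pos': [540.691, 6.666, 251.341], 'orientation': [151.097, 89.977, -15.048], 'joint_pos': [22.149, 18.794, -35.04, 101.192, 11.917, 63.717, -92.909], 'wrist_force': [0.299, 0.736, -1.487], 'width': 24.958}
[540.85807751   6.70389813 251.5580067 ] [0.09588125 0.03404969 0.11844491]
ring [520.52447607   1.66019717 105.75078557]
279 187 exp ring [[315.37166419 279.41541134]] axle [[313.62690309 315.44830103]
 [314.4560054  378.99483876]]
```

View pics/c9.png

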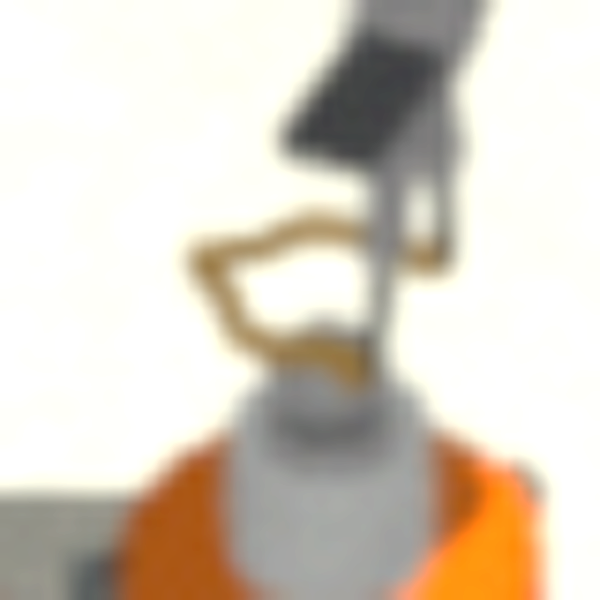

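```bash
python3 - <<'E'
from h import *
g=load('s9');im=g['frame'].astype(float);x0,y0=279,187
ring=np.array([520.5,1.66,105.75]);px=np.array([.9713,.2379,0]);py=np.array([-.2379,.9713,0])
c=lambda X,Y:(x0+X/15-.5+.5/15,y0+Y/15-.5+.5/15)
for n,p in(('hinge',(207,257)),('pinL',(440,258)),('pinR',(355,375))):
    w=onz(g,c(*p),105.75)-ring;print(n,'along x %.1f y %.1f'%(w@px,w@py))
for n,p in(('far lobe',(318,222)),('nearlobe',(245,340)),):
    w=onz(g,c(*p),105.75)-ring;print(n,'along x %.1f y %.1f'%(w@px,w@py))
# axle column edges on averaged frame
gray=im.sum(2)
for v in range(207,217): print(v,gray[v,290:312].astype(int).tolist())
print('exp axle u/v z96,88,79',proj(g,[[520,1.6,z] for z in(96,88,79)]).round(1).tolist())
# pulley rim/ hub in scene
h=cv2.cvtColor(g['frame'],cv2.COLOR_RGB2HSV);m=cv2.inRange(h,np.array((4,150,60)),np.array((18,255,255)))[195:245,270:330]
n,l,st,cc=cv2.connectedComponentsWithStats(m);ys,xs=np.where(m);print('rim',xs.min()+270,xs.max()+270,ys.min()+195,ys.max()+195)
a=np.linspace(0,2*np.pi,60);circ=lambda z:proj(g,np.c_[520+45*np.cos(a),1.6+45*np.sin(a),0*a+z])
print('exp rim',circ(37).min(0),circ(37).max(0),circ(25).max(0))
# wrist corner: pulley in w8 view?
f=load('w8');print('wrist proj axle',proj(f,[520,1.6,96]))
E
```

```text
hinge along x -25.5 y -0.5
pinL along x 18.5 y 17.8
pinR along x 17.3 y -23.2
far lobe along x -9.2 y 18.8
nearlobe along x -7.5 y -21.7
207 [532, 524, 477, 366, 293, 424, 515, 529, 524, 502, 487, 491, 492, 405, 323, 445, 522, 534, 533, 533, 535, 529]
208 [539, 536, 518, 422, 299, 348, 434, 467, 460, 411, 369, 387, 413, 352, 333, 464, 527, 526, 529, 528, 529, 530]
209 [540, 542, 538, 475, 359, 287, 294, 328, 310, 271, 260, 265, 272, 248, 344, 482, 531, 531, 530, 531, 533, 532]
210 [535, 536, 542, 513, 452, 383, 304, 250, 237, 232, 225, 226, 226, 217, 339, 478, 528, 538, 536, 533, 536, 536]
211 [534, 533, 540, 535, 522, 488, 390, 277, 250, 250, 250, 231, 217, 209, 314, 449, 516, 532, 537, 536, 535, 539]
212 [542, 534, 535, 530, 520, 479, 390, 291, 262, 270, 271, 258, 233, 230, 285, 383, 458, 511, 534, 535, 539, 538]
213 [543, 533, 529, 524, 482, 399, 315, 274, 262, 266, 274, 267, 253, 248, 273, 317, 375, 467, 528, 534, 536, 539]
214 [544, 538, 526, 508, 440, 352, 297, 255, 241, 249, 252, 250, 241, 231, 253, 299, 335, 428, 502, 524, 529, 539]
215 [541, 532, 506, 446, 377, 324, 289, 242, 220, 214, 220, 215, 211, 220, 252, 292, 321, 358, 422, 478, 515, 532]
216 [507, 466, 403, 314, 303, 317, 293, 263, 243, 221, 219, 224, 227, 242, 265, 297, 316, 300, 289, 351, 428, 493]
exp axle u/v z96,88,79 [[299.9, 208.0], [299.9, 210.0], [300.0, 212.3]]
rim 287 314 217 235
exp rim [285.77008318 213.24289941] [314.4048382  232.14228122] [314.37251352 235.01383172]
wrist proj axle [[317.27968489 204.04440653]]
```

```bash
cat >> h.py <<'E'
def ft(n=6):
    A=[]
    for i in range(n):
        robot.grab_frame('top'); s=robot.read_state(); A.append(np.r_[s['wrist_force'],s['wrist_torque'],s['ee_pos'],s['width']])
    A=np.array(A);print('F',A.mean(0)[:3].round(2),'T',A.mean(0)[3:6].round(3),'P',A.mean(0)[6:9].round(2),'w',A.mean(0)[9].round(2),'sd',A.std(0)[:6].round(2),'t',s['time'])
E
python3 -c "
from h import *
ft()"
```

```text
F [ 0.35  0.03 -2.25] T [ 0.001 -0.014 -0.016] P [540.62   6.64 251.19] w 24.85 sd [0.49 0.25 0.55 0.02 0.02 0.03] t 14.95
```

Request:
servo_tool --pt "0.004 0 0 0 0 0 0.02" --pt "0.004 0 0 0 0 0 0.02" --pt "0.003 0 0 0 0 0 0.02" --pt "0.003 0 0 0 0 0 0.02" --pt "0 0 0 0 0 0 0.02" --pt "0 0 0 0 0 0 0.02"

```text
time: 15.55
ee_pos: [540.6, 6.7, 237.1]
orientation: [-24.3, 90.0, 169.5]
wrist_force: [0.7, 1.0, -2.0]
width: 24.4
```

```bash
python3 -c "
from h import *
ft()"
```

```text
F [-0.2   0.31 -2.02] T [-0.011 -0.022 -0.006] P [540.7    6.68 237.27] w 24.84 sd [0.46 0.52 0.55 0.04 0.04 0.03] t 15.85
```

No contact so far. I'll lower to the groove.

Request:
servo_tool --pt "0.003 0 0 0 0 0 0.02" --pt "0.003 0 0 0 0 0 0.02" --pt "0.003 0 0 0 0 0 0.02" --pt "0.003 0 0 0 0 0 0.02" --pt "0 0 0 0 0 0 0.02" --pt "0 0 0 0 0 0 0.02"

```text
time: 16.45
ee_pos: [540.6, 6.7, 225.0]
orientation: [-33.2, 90.0, 160.7]
wrist_force: [-0.1, 0.2, -2.2]
width: 24.6
```

```bash
python3 -c "
from h import *
ft(8)"
```

```text
F [-0.07  0.04 -2.08] T [ 0.    -0.001 -0.009] P [540.69   6.66 225.24] w 24.76 sd [0.37 0.28 0.37 0.03 0.01 0.03] t 16.85
```

No force or moment, so the ring passed the full-diameter part freely. Last view before handing in.

```bash
python3 - <<'E'
from h import *
g=np.mean([robot.grab_frame('scene')['frame'].astype(float) for _ in range(6)],0).astype(np.uint8)
f=load('s9');x,y=265,165
C=cv2.convertScaleAbs(cv2.resize(g[y:y+75,x:x+70,::-1],(560,600),interpolation=cv2.INTER_CUBIC),alpha=1.4)
cv2.imwrite('pics/c10.png',C)
print((proj(f,[[520,1.6,96],[520,1.6,79],[520,1.6,70]])-[x,y])*8)
E
```

```text
[[279.26768165 344.23909388]
 [279.70986955 378.13058067]
 [279.94151329 395.88050821]]
```

```bash
python3 -c "
from h import *
ft(4); print(robot.hand_in())"
```

```text
F [ 0.58 -0.32 -2.16] T [ 0.011  0.033 -0.04 ] P [540.61   6.63 225.15] w 24.9 sd [0.67 0.47 0.49 0.04 0.02 0.03] t 17.35
the job is handed in; nothing more can be done
None
```

I seated the orange pulley hub-up on the axle's shoulder and let go of it. I then took the large pliers from the fork stand, squeezed fully at 40 N. I brought the spread ring over the axle, lowered it to groove height, and handed in while still holding the pliers. The simulated clock stood at about 17 s of the 59 allowed.

**Last checks that looked good**
- **Pulley:** the wrist and scene views after release showed it flat on the collar, and its rim centre measured about 1 mm from the axle line.
- **Contact:** the wrist read only the pliers' weight (about 2 N down). Sideways force was under about 0.7 N and the moment under 0.05 N m, with no rise while the ring passed the full-diameter part of the axle.
- **Pliers:** the tool was vertical to about 0.1°, and the finger opening was 24.9 mm.
- **Ring height:** I computed about 79.3 mm, against the groove at 79 mm.

**Checks that disagreed or were not made**
- **Axle and ring position:** my views disagreed by about 2 mm sideways on where the axle and ring were. I relied on the ring going down without contact to confirm it was centred.
- **Ring height uncertainty:** the height depends on how the fingers moved when the handles rose during the squeeze, which leaves about 1–1.5 mm of doubt.
- **Finger opening:** it read about 1 mm under the nominal 26 mm.
- **Final picture:** the viewer's 12-picture limit refused it, so the last pose was checked only by force and pose readings. The last picture I viewed showed the ring about 27 mm higher, just above the axle.
- **Bystanders:** I did not re-measure them at the end. The gripper was planned to stay clear of them throughout.

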